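# Square the collector plates and hold the dry box ajar

## Task

The collector plates are to go into the dry box with as little damp air as possible: first, with the box still shut, tap the stack of four steel plates fully home into the corner stop on the stage so that all their edges line up. Then take the dry box lid by its bar handle, break it free of its sticky seal without letting it fly open, and hold its front edge about 3 cm up, just enough for a colleague to slip the stack in. Finish while still holding the lid there, and leave the plates squared and everything else on the bench where it stands.

Things in the scene. Friction and masses are not known exactly. Their poses are not given: they have to be found in the camera images.
- stage: aluminium stage plate on two rails, locked: it does not move. Origin: on the bench under the plate's middle; x, y along its edges, z up. Plate 140 (x) x 130 (y) mm, top 28 mm above the bench. On it a dark steel corner stop: fence faces at x = +25 mm (facing -x) and y = +30 mm (facing -y), 10 mm thick, 23 mm high: plates are tapped towards +x and +y. Clear on the stack's -x and -y sides
- stack_seat (a point): middle of the top of the white riser pad (38 (x) x 48 (y) x 6 mm high) on which the stack lies: 34 mm above the bench, above the stage's origin, axes as the stage. It is the middle of the stack's underside when the plates are fully home against both fences; the plates then overhang the pad by 6 mm all round, 6 mm above the stage plate
- plate_1: Lowest of the four equal stainless collector plates, 50 (its x) x 60 (its y) x 4 mm thick, 90 g, lying flat in the stack. Origin: centre of its underside, z up. At the start it lies 4 to 14 mm short of its place in both directions and a few degrees askew
- plate_2: Second from below of the four equal stainless collector plates, 50 (its x) x 60 (its y) x 4 mm thick, 90 g, lying flat in the stack. Origin: centre of its underside, z up. At the start it lies 4 to 14 mm short of its place in both directions and a few degrees askew
- plate_3: Third from below of the four equal stainless collector plates, 50 (its x) x 60 (its y) x 4 mm thick, 90 g, lying flat in the stack. Origin: centre of its underside, z up. At the start it lies 4 to 14 mm short of its place in both directions and a few degrees askew
- plate_4: Topmost of the four equal stainless collector plates, 50 (its x) x 60 (its y) x 4 mm thick, 90 g, lying flat in the stack. Origin: centre of its underside, z up. At the start it lies 4 to 14 mm short of its place in both directions and a few degrees askew
- dry_box: aluminium desiccator case bolted to the bench, 180 (x) x 170 (y) mm, rim 100 mm high, with a clear lid in an aluminium frame hinged along its far (+x) side; the humidity dial is on the front (-x). Origin: on the bench under its centre, x from front to hinge, z up
- lid (a joint): angle of the dry box lid, rad: 0 shut, grows as the front edge rises (stop at 1.2). Front edge 190 mm from the hinge: 30 mm open is 0.16 rad. It weighs about 0.7 kg and falls shut if let go. Its rubber seal sticks: straight up at the bar the pull peaks at about 16 N (13 to 20) when the bar has risen 3 mm, then the seal lets go; past 9 mm 4 to 8 N carries the lid
- lid_bar (a point): middle of the lid's round steel bar handle, 12 mm thick, 100 mm long, on two 10 mm posts 90 mm apart. It runs across the box (along its y), 36 mm above the top of the lid (10 mm thick); shut, it is 146 mm above the bench, 165 mm in front of and 46 mm above the hinge axis. Axes as the box when shut; they tip with the lid
- lid_hinge (a point): middle of the lid's hinge axis, which runs along the box's y; 100 mm above the bench, 94 mm behind the box's centre
- cuvette: tinted glass cuvette 12.5 x 12.5 x 48 mm, standing, a bystander; origin: centre of its underside
- union_a: small stainless union fitting, 25 mm across, 48 mm tall, standing, a bystander; origin: centre of its underside
- union_b: larger stainless union fitting, 30 mm across, 56 mm tall, standing, a bystander; origin: centre of its underside
- stopper: black rubber stopper, 30 mm wide at the foot, 28 mm tall, a bystander; origin: centre of its underside
- vial: clear glass vial with black cap, 28 mm wide, 60 mm tall, a bystander; origin: centre of its underside
- wrench: steel wrench 150 mm long lying flat, a bystander; origin: centre of its underside
Not all that is in view belongs to the job. What is shaped like the plate_4 but black, orange or purple is not meant.

How it is judged (in metres and radians):
On the way, in this order (a step that is already met when the one before it is completed fails the run):
1. the stack of four plates is squared up in the corner stop while the lid is still shut (horizontal distance between each of plate_1, plate_2, plate_3, plate_4 and stack_seat below 0.004 m and angle between the x axis of each of plate_1, plate_2, plate_3, plate_4 and the x axis of stack_seat, either way round below 0.06 rad and angle between each of plate_1, plate_2, plate_3, plate_4's own z axis and vertical below 0.06 rad and value of joint lid below 0.02 rad), for 0.2 s.
2. the lid is broken free of its seal (value of joint lid above 0.08 rad), for 0.2 s.
At the end, for the whole second after the job is handed in: The lid stands still, held by the fingers (over 1 N) at its bar handle (grasp point within 60 mm of the bar's middle), with its front edge 21 to 41 mm open (0.11 to 0.22 rad), and all four plates lie flat with centres within 4 mm of their place in the corner stop and within 0.06 rad of square (horizontal distance between each of plate_1, plate_2, plate_3, plate_4 and stack_seat below 0.004 m and angle between the x axis of each of plate_1, plate_2, plate_3, plate_4 and the x axis of stack_seat, either way round below 0.06 rad and angle between each of plate_1, plate_2, plate_3, plate_4's own z axis and vertical below 0.06 rad and value of joint lid between 0.11 and 0.22 rad and velocity of joint lid between -0.05 and 0.05 rad/s and contact force between lid and the fingers above 1 N and distance between the grasp point and lid_bar below 0.06 m); the arm keeps its last pose, push and grip.
It fails at once if the lid flies open (more than 0.38 rad, front edge 70 mm up) (value of joint lid above 0.38 rad).
It fails at once if a bystander is shifted by more than 25 mm (distance of any of cuvette, union_a, union_b, stopper, vial, wrench from where it was at the start of the episode above 0.025 m).
It fails at once if a standing bystander is knocked over (angle between any of cuvette, union_a, union_b, stopper, vial's own z axis and vertical above 0.5 rad).
It also fails if it takes over 64 s, if anything falls off the work surface, if the arm or the gripper's body presses on something with over 40 N, if the wrist force passes 120 N, or if a joint passes its speed limit or range.

## Robot

A 6-joint arm with a two-finger parallel gripper is mounted at the origin on the work surface. World frame = base frame: x ahead of the robot, y to its left, z up, the work surface at z = 0. Lengths are in mm, angles in rad, forces in N, time in s.
With the tool pointing down it reaches from about 350 to 775 mm from the base axis. Payload 5.5 kg.
Tool frame: the origin (TCP) lies between the finger pads; the fingertips stand 11 mm ahead of it and the grasp point (between the pads) lies 8 mm behind it; z points along the fingers, y is the direction in which the jaws open and shut (so a half turn about z gives the same grasp; the last joint's range is limited). The gripper opens to 85 mm and grips with 20 to 120 N. Pads are 22 mm wide; open, the fingers measure 114 mm over their backs; the gripper's body (76 mm by 85 mm) begins 54 mm behind the grasp point. The pads swing forward as they close: fully open they stand 13 mm farther back than shut.
Start: joints at [1.084, 0.313, 0.046, 1.304, 0, 1.431], TCP at [195.463, 540.8, 242.323] pointing down, gripper open.
Joint ranges: [-2.76, 2.76], [-0.86, 1.69], [-1.03, 1.26], [-2.2, 2.34], [-1.47, 1.5], [-3.14, 3.14]. Speed limits (rad/s): [2.57, 2.57, 3.14, 3.14, 3.14, 3.14].

## Interface

Orientations are given as a unit quaternion [x, y, z, w].
In Python, from plant import env gives the robot as it stands. The module is installed in compiled form; this text tells all that it offers.
- The arm moves only by the tool servo_tool, never from a script. Its argument "plan" is a list of rows, each a list of 3 entries, a list of its own where there are three numbers: the turn, a rotation vector about the tool's x, y, z in rad, then the shift along the tool's x, y, z in m, then the closure, from 0 (fully open) to 1 (shut). In form: [[[wx, wy, wz], [x, y, z], jaw], ...]. A call has exactly 5 rows; each row is the pose to reach, as a shift and turn from the pose commanded when the call began, along the tool's axes at that moment; what a row does not reach only later rows make up. A row lasts 1/8 s, in which the tool goes at most 62.5 mm and 10.7 degrees, less where a joint would pass 70% of its speed; a pose out of reach is approached as far as the arm can. A call with a gripper value outside its range is refused whole. The fingers move at their own pace and stop on an object; "grip_force" is the grip in N (left out, the last holds). Time passes only in rows, so rows that repeat a pose let the fingers close, or fill a call up. It gives the time, the measured TCP pose, the force and the opening at its end, in the units of the state.
- env.sense(): the state, without advancing time (a new reading comes with each control period).
- env.capture(name): name is "scene" or "top" or "wrist"; returns a dict with "frame" (420x560x3 uint8, blue, green, red), "fx", "fy", "cx", "cy" (pixels), "world_to_cam" (4x4, takes a point from world to camera coordinates). Camera axes: x right, y down, z forward; pixel columns grow to the right and rows downward; lengths in mm; the calibration is good to about 2 mm. A picture is of the moment at which its call begins. There is no depth.
- env.sign_off(): hands the job in, once; it reports no verdict.
Trained networks look in a picture, given as the dict that the camera call returned (one of the last four; its "shot" number tells which), for a name from the list of things; names that differ only in an ending like _2 or _b are one class to them, and where a whole thing is asked for, a point or a joint stands for the part that bears it (a point fixed in the world has none). Each returns a list of dicts, best first, with "p" (0 to 1); they miss things now and then, are a little off and sometimes report something else, mostly with a low value. They report only what shows in the picture. A call takes as long as a camera call. They do not tell look-alikes from the thing itself.
- env.cut_out(name, picture): "pixels" (420x560 bool, what is visible of it) and "extent" ([left, top, right, bottom] in pixels, round what is visible of it).
The state is a dict: "t": time; "q": joint angles; "qd": joint speeds; "joint_efforts": joint torques, N m; "ee_pos": TCP position; "tcp_rot": TCP orientation; "contact_force": force on the tool from outside, world axes, zero at the start; "ft_torque": the same for the moment, N m; "grip_width": opening from 0.0 (shut) to 1.0 (fully open).
Only numpy, scipy, OpenCV 4.12 (cv2) and the standard library are available. Lean on these libraries where they do the work, as an engineer would, in place of code of your own. Each camera call takes 0.05 s, during which the arm holds its last target.

## Working session

There is one attempt and no reset: what is moved stays moved. The work goes in short steps, Python scripts to look and compute and a tool call to move; the robot and the scene stay as the last step left them, time stands still between calls to the robot, and variables do not carry over. Pictures are saved under pics/ and viewed, and the job is handed in when it is done.

Besides the shell and the picture viewer there is one more tool, called after "Call:" as name([rows], argument=value, ...), one row to a line, values as JSON. servo_tool: Moves the arm, as the interface text tells. Its arguments: {"type":"object","properties":{"plan":{"type":"array","items":{"type":"array"}},"grip_force":{"type":"number"}},"required":["plan"]}

```bash
mkdir -p pics
python3 - <<'E'
from plant import env
import cv2,json,pickle
print(env.sense())
for n in ["scene","top","wrist"]:
    p=env.capture(n); cv2.imwrite(f"pics/{n}0.png",p["frame"]); print(n,p["fx"],p["cx"],p["cy"],p["world_to_cam"].tolist() if hasattr(p["world_to_cam"],'tolist') else p["world_to_cam"],p["shot"])
    pickle.dump(p,open(f"{n}0.pkl","wb"))
E
```

```text
{'t': 0.0, 'q': array([1.08437705e+00, 3.14036887e-01, 4.49856937e-02, 1.30361284e+00,
       9.72881071e-06, 1.43120712e+00]), 'qd': array([-0.0002041 ,  0.00245271,  0.00017171,  0.00207423, -0.00041735,
       -0.00138531]), 'joint_efforts': array([-2.03454765e-04, -4.80631328e+01,  2.98530364e+01,  1.92651217e-02,
       -1.63803329e-04,  6.53007461e-06]), 'ee_pos': array([195.22101208, 540.32157164, 241.39085218]), 'tcp_rot': array([ 1.72547088e-01,  9.85000828e-01, -8.86982754e-04, -2.92178769e-04]), 'contact_force': array([ 0.34263666,  0.51638009, -0.96869563]), 'ft_torque': array([ 0.01790699, -0.04026659, -0.03659988]), 'grip_width': 0.9991656537379424}
scene 490.96226039608837 291.97779869922164 205.84935254176543 [[-0.14927564337895896, 0.988731686376662, 0.011244316278021265, 115.20777911848218], [0.6289819757553687, 0.10372388348732892, -0.7704693570604737, -224.94979061913938], [-0.7629537708594608, -0.10793983671040706, -0.6373778590304654, 1704.0675067173916], [0.0, 0.0, 0.0, 1.0]] 1
top 494.1973161913341 270.9337238174623 208.7181161220289 [[-0.025921483443674512, -0.9995806674546008, -0.012906043045563873, -8.268263568953829], [-0.9958673624084069, 0.026945004609249368, -0.08673040537395485, 535.1637950744354], [0.08704178988165578, 0.010604526279950907, -0.9961482173033166, 1335.495040396908], [0.0, 0.0, 0.0, 1.0]] 2
wrist 364.80640369697034 275.53584001520767 205.3372391873952 [[0.33805137498383325, 0.9411267619149546, -0.0012984140375189687, -575.3223780428733], [0.9051181232804861, -0.32473852440159184, 0.2744195213148808, -37.07591524375492], [0.2578419104427193, -0.09394311457978094, -0.9616091931976835, 378.8041959057959], [0.0, 0.0, 0.0, 1.0]] 3
```

View pics/scene0.png

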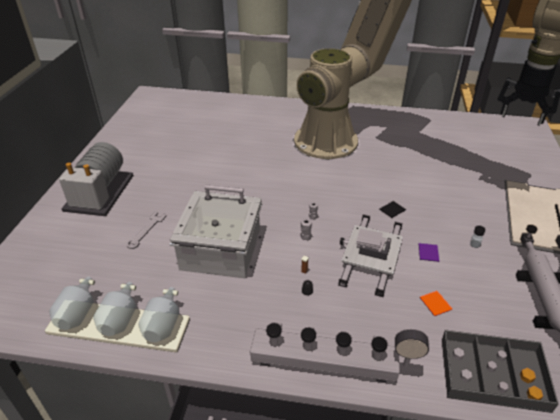

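View pics/top0.png

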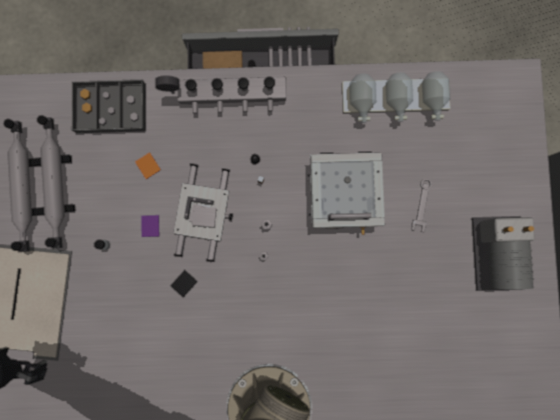

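View pics/wrist0.png

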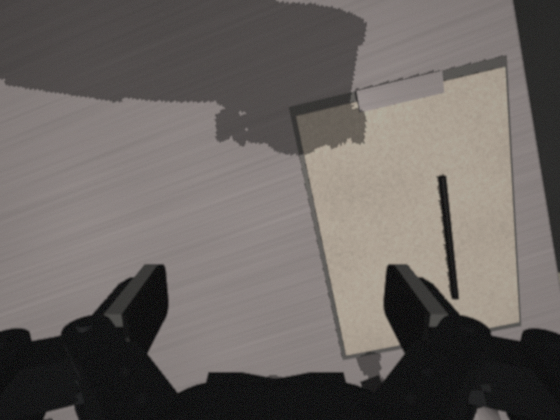

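The scene shows the steel stack on the stage (scene ≈370,240; top ≈203,215), the box (top ≈347,190), and flat black, purple and orange look-alikes lying on the bench. Next I'll enlarge and measure.

```bash
cat > h.py <<'E'
import numpy as np,cv2,pickle
def proj(p,X):
    X=np.atleast_2d(np.array(X,float)); W=np.array(p["world_to_cam"]); c=X@W[:3,:3].T+W[:3,3]
    return np.c_[p["fx"]*c[:,0]/c[:,2]+p["cx"],p["fy"]*c[:,1]/c[:,2]+p["cy"]]
def ray(p,uv,z):
    uv=np.atleast_2d(np.array(uv,float)); W=np.array(p["world_to_cam"]);R=W[:3,:3];C=-R.T@W[:3,3]
    d=np.c_[(uv[:,0]-p["cx"])/p["fx"],(uv[:,1]-p["cy"])/p["fy"],np.ones(len(uv))]@R
    return C+d*((z-C[2])/d[:,2])[:,None]
def crop(p,name,x0,y0,w,h,s):
    c=cv2.resize(p["frame"][y0:y0+h,x0:x0+w],None,fx=s,fy=s,interpolation=cv2.INTER_CUBIC); cv2.imwrite(name,c)
E
python3 - <<'E'
from h import *
t=pickle.load(open("top0.pkl","rb"));s=pickle.load(open("scene0.pkl","rb"))
crop(t,"pics/tc1.png",160,155,90,110,5.4)
crop(t,"pics/tc2.png",300,140,95,110,5.4)
crop(s,"pics/sc1.png",330,205,90,90,6.5)
from plant import env
T=env.capture("top")
for n in ["stage","plate_4","dry_box","lid_bar","cuvette","union_a","stopper","vial","wrench"]:
    for d in env.cut_out(n,T)[:5]:
        m=d["pixels"]; c=np.argwhere(m).mean(0)[::-1]; e=d["extent"]; print(n,round(d["p"],2),e,c.round(1),ray(T,[c],0).round(0)[0][:2], m.sum())
E
```

```text
stage 0.6 [172.7, 165.4, 231.4, 261.5] [200.5 211.4] [534. 175.] 2549
plate_4 0.95 [196.3, 205.2, 216.8, 226.9] [203.  216.6] [520. 168.] 385
plate_4 0.81 [170.9, 270.4, 197.4, 296.3] [183.  283.2] [337. 226.] 411
plate_4 0.76 [142.7, 215.5, 163.6, 238.3] [150. 225.] [500. 317.] 360
plate_4 0.67 [137.6, 153.8, 160.5, 179.5] [147. 165.] [670. 325.] 337
plate_4 0.43 [311.1, 154.6, 383.4, 225.4] [346.7 189.5] [ 585. -236.] 5216
dry_box 0.93 [304.2, 152.5, 382.2, 234.0] [345.6 190. ] [ 584. -233.] 5456
lid_bar 0.66 [311.0, 152.6, 383.5, 225.7] [346.8 189.7] [ 585. -236.] 5208
cuvette 0.26 [310.0, 153.0, 384.7, 225.3] [346.9 189.7] [ 585. -236.] 5220
union_a 0.6 [260.3, 219.6, 270.8, 228.4] [266.4 223.9] [495.  -8.] 89
stopper 0.62 [251.1, 154.6, 261.7, 162.4] [254.4 158.6] [680.  21.] 85
vial 0.44 [90.7, 238.3, 113.3, 246.1] [100.8 243.9] [451. 455.] 146
wrench 0.59 [415.4, 180.9, 433.6, 230.8] [421.1 208.4] [ 526. -440.] 393
wrench 0.47 [187.3, 203.0, 200.0, 223.9] [191.7 211.6] [535. 200.] 52
```

View pics/tc1.png

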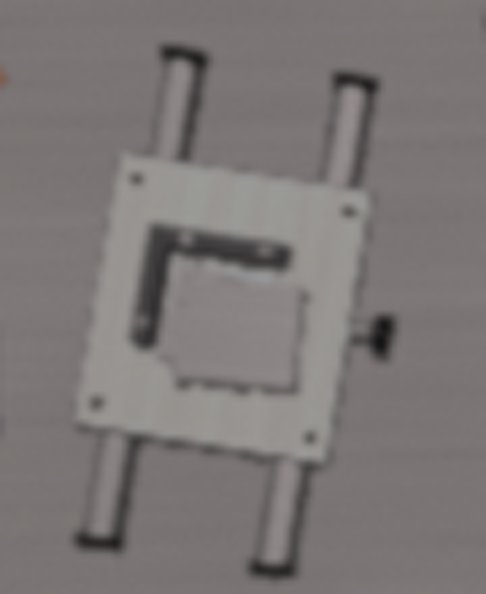

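View pics/tc2.png

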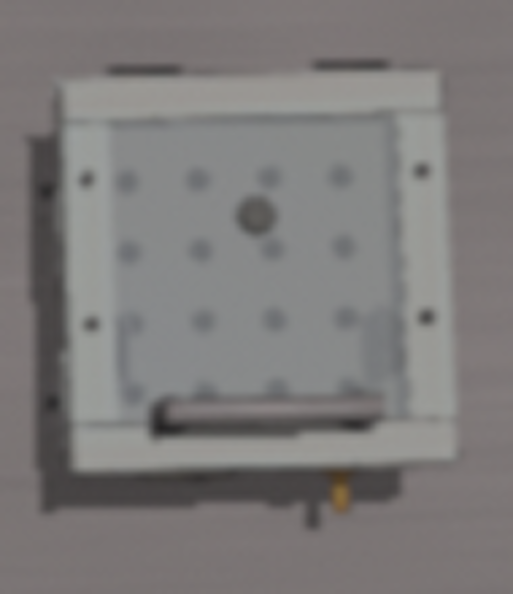

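View pics/sc1.png

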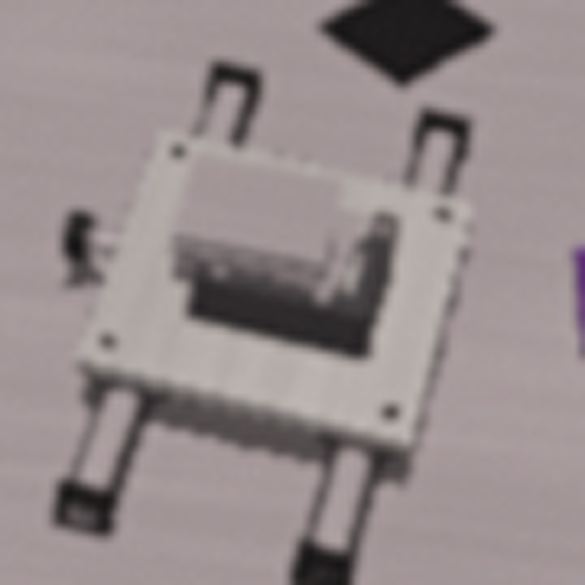

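Of the four plate-like things in the top view, the grey one on the stage (203,216) lies between the dark fences, so it is the stack. Black (183,283), purple (150,225) and orange (147,165) are decoys on the bench. The stage crop confirms this. Next, the stage and box poses.

Run:
```python
from h import *
t=pickle.load(open("top0.pkl","rb"));s=pickle.load(open("scene0.pkl","rb"))
def fit(W,M):
    M=np.array(M,float);W=W[:,:2];a=W.mean(0);b=M.mean(0);H=(M-b).T@(W-a);th=np.arctan2(H[0,1]-H[1,0],H[0,0]+H[1,1]);R=np.array([[np.cos(th),-np.sin(th)],[np.sin(th),np.cos(th)]])
    return a-R@b,th,(W-a)-(M-b)@R.T
# stage: order: (+x,+y),(+x,-y),(-x,-y),(-x,+y)
M=[(70,65),(70,-65),(-70,-65),(-70,65)]
uv=np.array([(122,155),(372,195),(325,462),(77,427)])/5.4+[160,155]
print("stage top",*fit(ray(t,uv,28),M))
uv=np.array([(398,470-25),(85,370),(165,135),(470,205)])/6.5+[330,205]
print("stage scene",*fit(ray(s,uv,28),[(70,65),(70,-65),(-70,-65),(-70,65)]))
uv=np.array([(57,85),(440,70),(457,460),(72,470)])/5.4+[300,140]
W=ray(t,uv,110);print("lid corners",W.round(1))
uv=np.array([(158,405),(382,405)])/5.4+[300,140]
print("bar top",ray(t,uv,146).round(1))
uv=np.array([(175,265),(305,290),(297,390),(178,385)])/5.4+[160,155]
print("plate4",ray(t,uv,50).round(1))
S=pickle.load(open("scene0.pkl","rb"));crop(S,"pics/sc2.png",165,175,110,105,5.4)
```

```text
stage top [529.77080763 168.23106532] -0.1798845552369661 [[-0.11310286 -0.35974365]
 [-0.93974468  0.13115037]
 [ 1.66372242  1.36245218]
 [-0.61087489 -1.13385889]]
stage scene [537.35667495 174.07036447] -0.18195582472743663 [[-1.31507277 -5.34858779]
 [ 2.26246934  4.19547125]
 [-0.01684394  2.28054968]
 [-0.93055263 -1.12743313]]
lid corners [[ 662.3 -129.7  110. ]
 [ 664.4 -313.5  110. ]
 [ 477.  -313.   110. ]
 [ 477.1 -130.7  110. ]]
bar top [[ 504.4 -168.7  146. ]
 [ 501.6 -271.8  146. ]]
plate4 [[550.8 189.1  50. ]
 [536.4 124.2  50. ]
 [486.5 129.   50. ]
 [490.6 188.3  50. ]]
```

View pics/sc2.png

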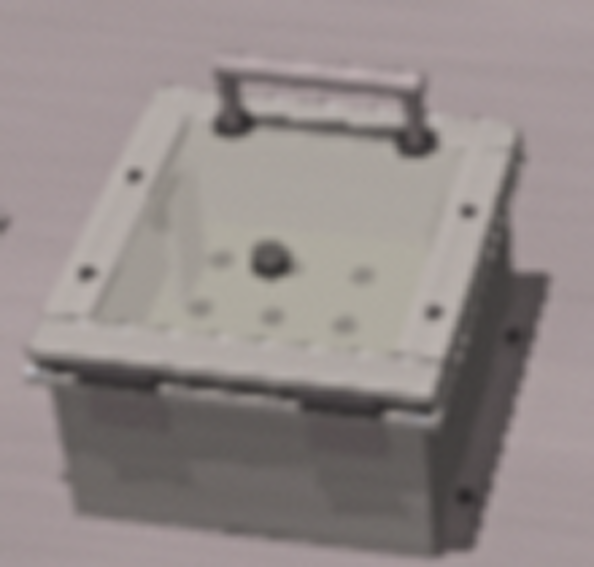

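```bash
cat > go.py <<'E'
# usage: go.py x y z yaw(of tool x) [tilt about world y]
import sys,numpy as np
from scipy.spatial.transform import Rotation as R
from plant import env
s=env.sense(); a=[float(v) for v in sys.argv[1:]]
Rc=R.from_quat(s["tcp_rot"]); p=np.array(s["ee_pos"])
yaw=a[3]; c,n=np.cos(yaw),np.sin(yaw)
Rt=R.from_matrix(np.array([[c,n,0],[n,-c,0],[0,0,-1]]))
if len(a)>4: Rt=R.from_rotvec([0,a[4],0])*Rt
print("t",round(s["t"],2),"pos",p.round(1),"F",s["contact_force"].round(1),"grip",round(s["grip_width"],3),"q",s["q"].round(2))
print("turn",(Rc.inv()*Rt).as_rotvec().round(4),"shift m",(Rc.inv().apply(np.array(a[:3])-p)/1000).round(4))
E
python3 go.py 465 174 200 2.96
```

```text
t 0.65 pos [195.5 540.8 242.3] F [-0.2  0.6 -1.2] grip 1.002 q [ 1.08  0.31  0.05  1.3  -0.    1.43]
turn [ 1.000e-04  0.000e+00 -1.652e-01] shift m [-0.3782 -0.2534  0.0423]
```

Call:
servo_tool([
  [[0,0,-0.03],[-0.05,-0.033,0],1],
  [[0,0,-0.06],[-0.1,-0.067,0],1],
  [[0,0,-0.1],[-0.15,-0.1,0.01],1],
  [[0,0,-0.13],[-0.2,-0.134,0.02],1],
  [[0,0,-0.165],[-0.25,-0.167,0.03],1],
])

```text
t: 1.27
ee_pos: [374.8, 297.2, 212.4]
tcp_rot: [0.09, 0.996, 0.0, 0.001]
contact_force: [0.5, 0.7, 0.3]
grip_width: -0.001
```

```bash
python3 go.py 465 174 200 2.96
```

```text
t 1.27 pos [374.8 297.2 212.4] F [0.5 0.7 0.3] grip -0.001 q [ 0.5   0.14 -0.25  1.18  0.    0.68]
turn [0.0009 0.001  0.0012] shift m [-0.1108 -0.1051  0.0124]
```

Call:
servo_tool([
  [[0,0,0],[-0.04,-0.038,0],1],
  [[0,0,0],[-0.08,-0.076,0],1],
  [[0,0,0],[-0.111,-0.105,0.012],1],
  [[0,0,0],[-0.111,-0.105,0.012],1],
  [[0,0,0],[-0.111,-0.105,0.012],1],
])

```text
t: 1.9
ee_pos: [463.7, 175.5, 200.3]
tcp_rot: [0.091, 0.996, 0.0, -0.0]
contact_force: [0.5, 0.3, -1.0]
grip_width: 0.0
```

```bash
python3 go.py 465 174 40 2.96
python3 - <<'E'
from plant import env
from h import *
w=env.capture("wrist");pickle.dump(w,open("w1.pkl","wb"));cv2.imwrite("pics/w1.png",w["frame"])
E
```

```text
t 1.9 pos [463.7 175.5 200.3] F [ 0.5  0.3 -1. ] grip 0.0 q [ 0.2   0.18 -0.23  1.16  0.    0.38]
turn [ 0.0002 -0.0006 -0.0007] shift m [-0.0017 -0.0013  0.1603]
```

View pics/w1.png

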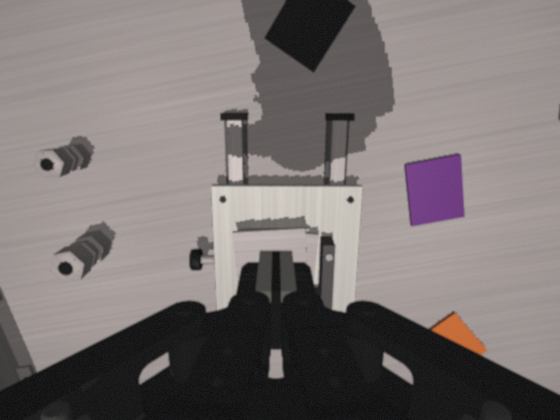

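The wrist view shows the stage's -x edge from (212,186) to (361,185), the stack's near edge at about y=235, and the fence at (327,245). Back-projecting these to check the pose.

Run:
```python
from h import *
w=pickle.load(open("w1.pkl","rb"))
W=ray(w,[(212,186),(361,185)],28)[:,:2]; print(W.round(1))
d=W[1]-W[0]; print(np.linalg.norm(d), np.arctan2(-d[0],d[1]))
yaw=-.18; ex=np.array([np.cos(yaw),np.sin(yaw)]);ey=np.array([-ex[1],ex[0]])
print("stage c",W.mean(0)+70*ex)
c=np.array([530,168.5])
for n,uv,z in [("plate edge L",(234,232),50),("plate edge R",(305,232),50),("fence y inner top",(320,238),51),("screw L",(223,200),28),("screw R",(350,200),28)]:
    q=ray(w,[uv],z)[0,:2]-c; print(n,(q@ex).round(1),(q@ey).round(1))
crop(w,"pics/w1c.png",195,170,180,140,4)
```

```text
[[454.5 123.1]
 [476.5 248.5]]
127.36279471828173 -0.1736006003465527
stage c [534.41149531 173.26462441]
plate edge L -32.4 -38.1
plate edge R -32.3 20.3
fence y inner top -27.5 32.7
screw L -53.7 -49.3
screw R -53.7 60.5
```

View pics/w1c.png

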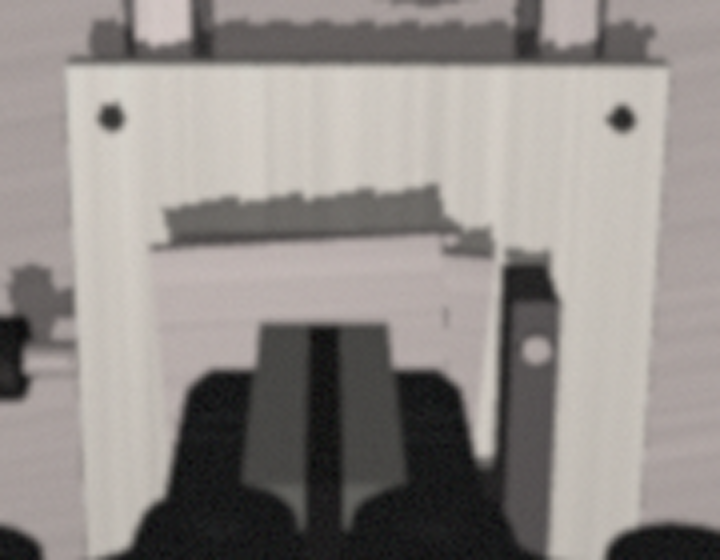

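```bash
python3 go.py 468 178 42.5 2.963
```

```text
t 1.95 pos [463.5 176.  200.5] F [ 0.4 -0.8  0.4] grip 0.0 q [ 0.2   0.18 -0.23  1.16  0.    0.38]
turn [ 0.0003 -0.0002 -0.0026] shift m [-0.0041  0.0027  0.158 ]
```

Call:
servo_tool([
  [[0,0,-0.003],[-0.002,0.0027,0.05],1],
  [[0,0,-0.003],[-0.002,0.0027,0.1],1],
  [[0,0,-0.003],[-0.002,0.0027,0.14],1],
  [[0,0,-0.003],[-0.002,0.0027,0.157],1],
  [[0,0,-0.003],[-0.002,0.0027,0.157],1],
])

```text
t: 2.58
ee_pos: [464.6, 178.7, 42.3]
tcp_rot: [0.088, 0.996, -0.0, -0.001]
contact_force: [0.4, 0.0, 0.4]
grip_width: -0.001
```

```bash
python3 go.py 468 178 42.5 2.963
python3 - <<'E'
from plant import env
from h import *
w=env.capture("wrist");cv2.imwrite("pics/w2.png",w["frame"])
s=env.capture("scene");crop(s,"pics/s2.png",310,180,120,110,5)
E
```

```text
t 2.58 pos [464.6 178.7  42.3] F [0.4 0.  0.4] grip -0.001 q [ 0.21  0.32 -0.47  0.78  0.    0.38]
turn [-0.0009 -0.0028  0.0021] shift m [-0.0035 -0.0001 -0.0002]
```

View pics/w2.png

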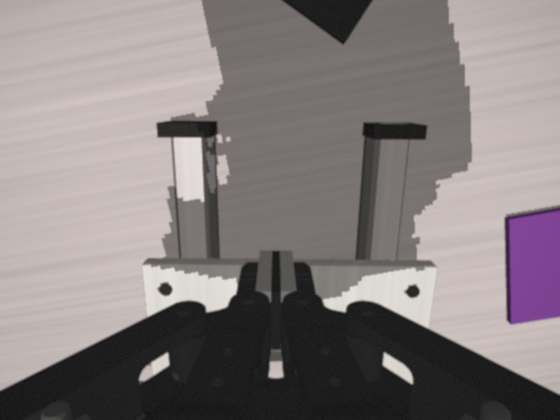

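View pics/s2.png

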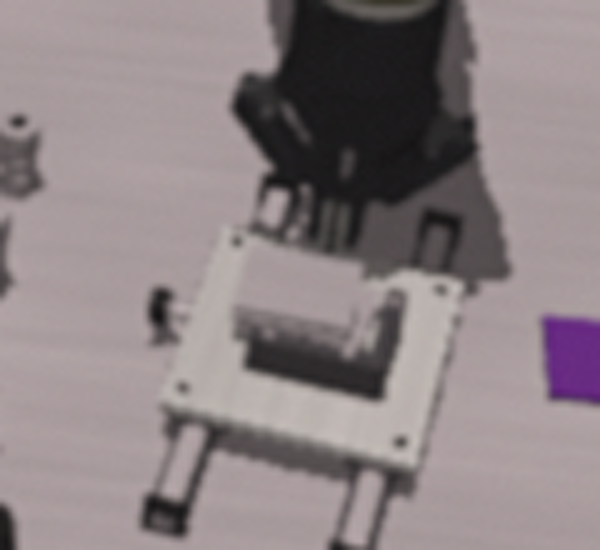

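Fingers are shut on the -x side, clear of the stack. I'll push toward +x (tool -x).

Call:
servo_tool([
  [[0,0,0.002],[-0.006,0,0],1],
  [[0,0,0.002],[-0.012,0,0],1],
  [[0,0,0.002],[-0.017,0,0],1],
  [[0,0,0.002],[-0.02,0,0],1],
  [[0,0,0.002],[-0.023,0,0],1],
])

```text
t: 3.3
ee_pos: [488.6, 173.6, 43.1]
tcp_rot: [0.09, 0.996, 0.0, -0.001]
contact_force: [-2.8, 1.3, 2.0]
grip_width: 0.001
```

Call:
servo_tool([
  [[0,0,0],[-0.001,0,0],1],
  [[0,0,0],[-0.002,0,0],1],
  [[0,0,0],[-0.003,0,0],1],
  [[0,0,0],[-0.004,0,0],1],
  [[0,0,0],[-0.005,0,0],1],
])

```text
t: 3.92
ee_pos: [493.9, 172.7, 43.1]
tcp_rot: [0.09, 0.996, -0.0, -0.0]
contact_force: [-3.6, 0.5, 0.7]
grip_width: 0.003
```

```bash
python3 go.py 500 172 42.5 2.963
python3 - <<'E'
from plant import env
from h import *
s=env.capture("scene");crop(s,"pics/s3.png",310,180,120,110,5)
E
```

```text
t 3.92 pos [493.9 172.7  43.1] F [-3.6  0.5  0.7] grip 0.003 q [ 0.18  0.36 -0.41  0.8  -0.    0.36]
turn [-0.0001 -0.0003 -0.0023] shift m [-0.0061  0.0004  0.0006]
```

View pics/s3.png

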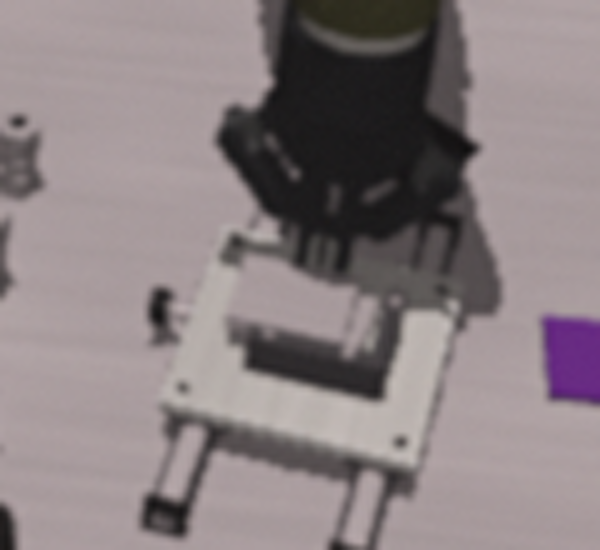

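Call:
servo_tool([
  [[0,0,0],[-0.0006,0,0],1],
  [[0,0,0],[-0.0012,0,0],1],
  [[0,0,0],[-0.0018,0,0],1],
  [[0,0,0],[-0.0024,0,0],1],
  [[0,0,0],[-0.003,0,0],1],
])

```text
t: 4.6
ee_pos: [494.5, 172.3, 43.0]
tcp_rot: [0.09, 0.996, -0.0, -0.002]
contact_force: [-9.3, 0.8, 6.1]
grip_width: 0.004
```

Call:
servo_tool([
  [[0,0,0],[-0.0004,0,0],1],
  [[0,0,0],[-0.0008,0,0],1],
  [[0,0,0],[-0.0012,0,0],1],
  [[0,0,0],[-0.0016,0,0],1],
  [[0,0,0],[-0.002,0,0],1],
])

```text
t: 5.22
ee_pos: [495.1, 172.0, 42.9]
tcp_rot: [0.09, 0.996, -0.0, -0.003]
contact_force: [-13.1, 2.0, 8.3]
grip_width: -0.001
```

Run:
```python
from plant import env
from h import *
s=env.capture("scene");a=s["frame"][200:280,335:415]
t=env.capture("top");b=t["frame"][170:250,165:245]
cv2.imwrite("pics/s4.png",np.hstack([cv2.resize(x,None,fx=5,fy=5,interpolation=cv2.INTER_CUBIC) for x in (a,b)]))
```

```text
(no output)
```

View pics/s4.png

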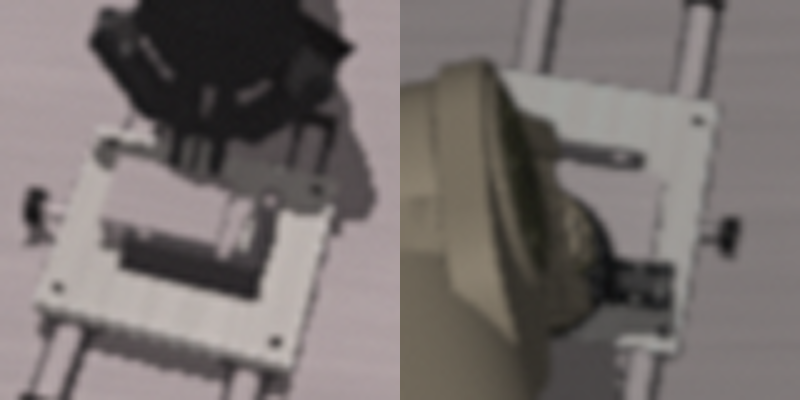

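Call:
servo_tool([
  [[0,0,0],[0.012,0,0],1],
  [[0,0,0],[0.02,0,-0.02],1],
  [[0,0,0.15],[0.015,0.015,-0.06],1],
  [[0,0,0.33],[0.0,0.04,-0.07],1],
  [[0,0,0.5],[-0.015,0.055,-0.07],1],
])

```text
t: 5.95
ee_pos: [526.4, 224.6, 115.6]
tcp_rot: [0.336, 0.942, 0.002, 0.003]
contact_force: [-0.3, 0.4, -0.2]
grip_width: -0.0
```

```bash
python3 go.py 520.5 112 112 1.39
```

```text
t 5.95 pos [526.4 224.6 115.6] F [-0.3  0.4 -0.2] grip -0.0 q [ 0.26  0.37 -0.19  1.   -0.    0.95]
turn [6.9000e-03 1.0000e-03 1.0656e+00] shift m [-0.0667 -0.0909  0.0034]
```

Call:
servo_tool([
  [[0,0,0.17],[-0.02,-0.03,0],1],
  [[0,0,0.34],[-0.045,-0.06,0],1],
  [[0,0,0.51],[-0.066,-0.09,0],1],
  [[0,0,0.68],[-0.066,-0.09,0],1],
  [[0,0,0.85],[-0.066,-0.09,0],1],
])

```text
t: 6.58
ee_pos: [519.5, 111.0, 113.9]
tcp_rot: [0.695, 0.719, 0.001, 0.001]
contact_force: [-0.1, 0.3, 0.2]
grip_width: -0.004
```

Call:
servo_tool([
  [[0,0,0.15],[0,0,0],1],
  [[0,0,0.21],[0,0,0],1],
  [[0,0,0.21],[0,0,0],1],
  [[0,0,0.21],[0,0,0],1],
  [[0,0,0.21],[0,0,0],1],
])

```text
t: 7.2
ee_pos: [518.4, 111.8, 113.4]
tcp_rot: [0.764, 0.645, 0.0, 0.0]
contact_force: [0.3, 0.4, -0.6]
grip_width: -0.002
```

```bash
python3 go.py 520.5 112 44 1.39;python3 - <<'E'
from plant import env
from h import *
w=env.capture("wrist");pickle.dump(w,open("w5.pkl","wb"));cv2.imwrite("pics/w5.png",w["frame"])
E
```

```text
t 7.2 pos [518.4 111.8 113.4] F [ 0.3  0.4 -0.6] grip -0.002 q [ 0.06  0.3  -0.3   0.97 -0.    1.8 ]
turn [ 0.0006 -0.0001  0.0113] shift m [0.0005 0.002  0.0694]
```

View pics/w5.png

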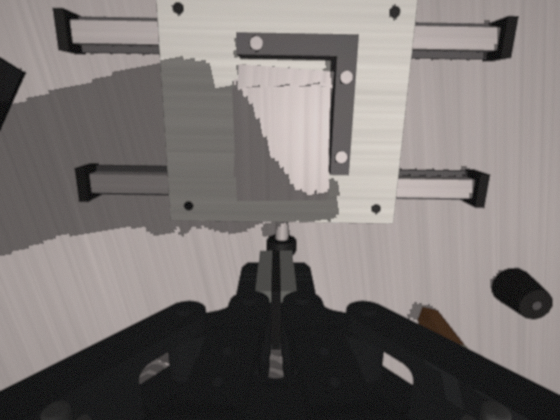

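The wrist view now shows the stack flush on the right (+x) fence, its bottom (-y) edge at about y=193. The gap to the top (+y) fence shows at y≈62–85. The knob is at (281,240).

Run:
```python
from h import *
w=pickle.load(open("w5.pkl","rb"))
W=ray(w,[(172,219),(393,222)],28)[:,:2]; d=W[1]-W[0]; print(W.round(1),np.linalg.norm(d),np.arctan2(d[1],d[0]))
yaw=-.178; ex=np.array([np.cos(yaw),np.sin(yaw)]);ey=np.array([-ex[1],ex[0]])
c=W.mean(0)+65*ey;print("c",c)
for n,uv,z in [("stack BL",(236,200),50),("stack BR",(326,193),50),("stack R",(331,120),50),("TL",(237,85),50),("fence x bottom",(333,173),51),("fence x inner",(333,85),51),("fence y inner",(290,59),51),("knob",(281,240),28),("TCP",None,0)]:
    q=(ray(w,[uv],z)[0,:2] if uv else np.array([518.4,111.8]))-c; print(n,(q@ex).round(1),(q@ey).round(1))
```

```text
[[455.  122. ]
 [591.4  96.9]] 138.72041094774534 -0.18215118557590632
c [534.7021192 173.4549467]
stack BL -26.6 -46.0
stack BR 23.1 -41.5
stack R 23.8 -2.2
TL -25.0 14.7
fence x bottom 26.2 -30.1
fence x inner 23.8 15.1
fence y inner 1.7 27.2
knob -0.9 -78.1
TCP -5.1 -63.6
```

Call:
servo_tool([
  [[0,0,0.01],[0.003,0.002,0.03],1],
  [[0,0,0.01],[0.003,0.002,0.055],1],
  [[0,0,0.01],[0.003,0.002,0.065],1],
  [[0,0,0.01],[0.003,0.002,0.069],1],
  [[0,0,0.01],[0.003,0.002,0.069],1],
])

```text
t: 7.88
ee_pos: [521.1, 114.4, 44.8]
tcp_rot: [0.768, 0.641, 0.0, 0.0]
contact_force: [-0.2, 0.2, 0.7]
grip_width: 0.001
```

Call:
servo_tool([
  [[0,0,0],[0.003,0,0],1],
  [[0,0,0],[0.006,0,0],1],
  [[0,0,0],[0.009,0,0],1],
  [[0,0,0],[0.011,0,0],1],
  [[0,0,0],[0.013,0,0],1],
])

```text
t: 8.5
ee_pos: [523.2, 126.1, 44.6]
tcp_rot: [0.768, 0.64, -0.001, 0.001]
contact_force: [-1.1, -9.3, 4.6]
grip_width: -0.001
```

```bash
python3 go.py 520.5 112 44 1.39;python3 - <<'E'
from plant import env
from h import *
w=env.capture("wrist");pickle.dump(w,open("w6.pkl","wb"));cv2.imwrite("pics/w6.png",w["frame"])
E
```

```text
t 8.5 pos [523.2 126.1  44.6] F [-1.1 -9.3  4.6] grip -0.001 q [ 0.09  0.39 -0.37  0.82 -0.    1.84]
turn [0.0008 0.0028 0.0001] shift m [-0.0143 -0.0001  0.0006]
```

View pics/w6.png

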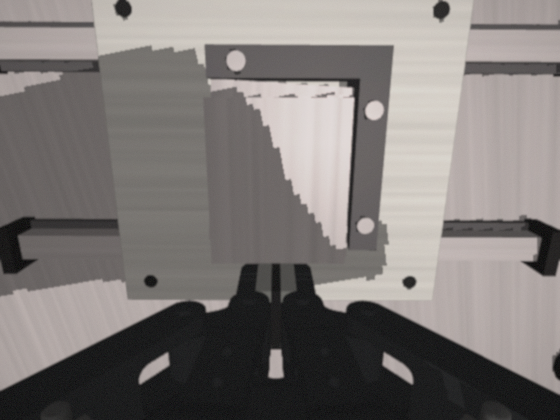

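Call:
servo_tool([
  [[0,0,0],[0.001,0,0],1],
  [[0,0,0],[0.002,0,0],1],
  [[0,0,0],[0.003,0,0],1],
  [[0,0,0],[0.004,0,0],1],
  [[0,0,0],[0.004,0,0],1],
])

```text
t: 9.18
ee_pos: [523.7, 129.5, 44.6]
tcp_rot: [0.768, 0.64, -0.001, 0.001]
contact_force: [-2.0, -7.7, 4.6]
grip_width: -0.003
```

Run:
```python
from plant import env
from h import *
w=env.capture("wrist");crop(w,"pics/w7.png",190,30,220,250,2.4)
```

```text
(no output)
```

View pics/w7.png

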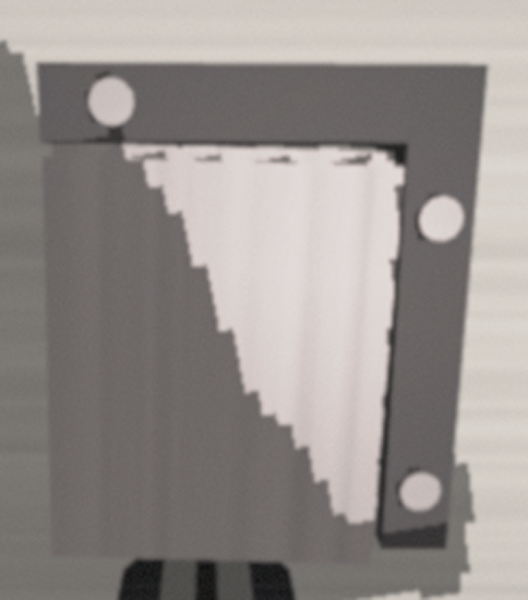

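Call:
servo_tool([
  [[0,0,0],[0.001,0,0],1],
  [[0,0,0],[0.0015,0,0],1],
  [[0,0,0],[0.002,0,0],1],
  [[0,0,0],[0.0025,0,0],1],
  [[0,0,0],[0.003,0,0],1],
])

```text
t: 9.85
ee_pos: [524.0, 131.6, 44.6]
tcp_rot: [0.768, 0.64, -0.002, 0.002]
contact_force: [-2.9, -13.0, 6.2]
grip_width: 0.002
```

Call:
servo_tool([
  [[0,0,0],[0.0005,0,0],1],
  [[0,0,0],[0.001,0,0],1],
  [[0,0,0],[0.0015,0,0],1],
  [[0,0,0],[0.002,0,0],1],
  [[0,0,0],[0.002,0,0],1],
])

```text
t: 10.48
ee_pos: [524.1, 131.8, 44.6]
tcp_rot: [0.769, 0.639, -0.003, 0.003]
contact_force: [-3.3, -17.2, 7.4]
grip_width: 0.005
```

Run:
```python
from plant import env
from h import *
w=env.capture("wrist");crop(w,"pics/w8.png",190,30,220,250,2.4)
```

```text
(no output)
```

View pics/w8.png

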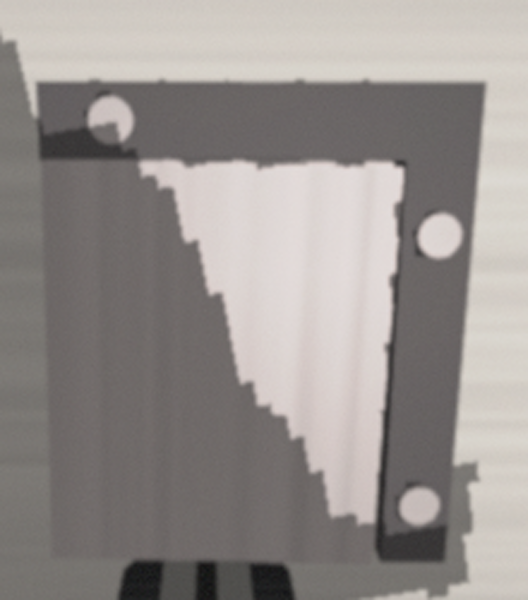

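Top edge is flush with the +y fence at 17 N. Next is a second x tap to close the small gap on the right, starting with retreat, lift and turn.

Call:
servo_tool([
  [[0,0,0],[-0.01,0,0],1],
  [[0,0,0],[-0.016,0,-0.01],1],
  [[0,0,0],[-0.016,0,-0.045],1],
  [[0,0,-0.17],[-0.016,0,-0.07],1],
  [[0,0,-0.35],[-0.016,-0.01,-0.07],1],
])

```text
t: 11.15
ee_pos: [514.4, 122.7, 117.4]
tcp_rot: [0.642, 0.767, 0.003, 0.002]
contact_force: [0.1, 0.7, -0.1]
grip_width: 0.001
```

```bash
python3 go.py 473.5 184 114 2.963;python3 - <<'E'
from plant import env
from h import *
w=env.capture("wrist");cv2.imwrite("pics/w9.png",w["frame"])
E
```

```text
t 11.15 pos [514.4 122.7 117.4] F [ 0.1  0.7 -0.1] grip 0.001 q [ 0.08  0.29 -0.3   0.97  0.    1.48]
turn [ 0.0058  0.0033 -1.2162] shift m [ 0.0675 -0.0296  0.0032]
```

View pics/w9.png

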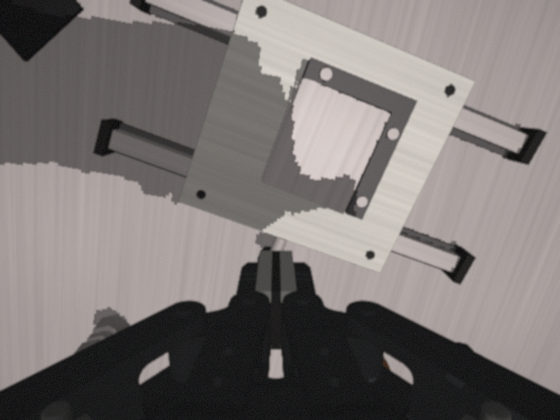

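Stack sits in the corner. I'll finish the turn and move to the -x side.

Call:
servo_tool([
  [[0,0,-0.17],[0.015,-0.007,0],1],
  [[0,0,-0.34],[0.03,-0.014,0],1],
  [[0,0,-0.51],[0.045,-0.021,0],1],
  [[0,0,-0.68],[0.06,-0.028,0],1],
  [[0,0,-0.85],[0.0675,-0.03,0],1],
])

```text
t: 11.82
ee_pos: [470.2, 184.5, 114.4]
tcp_rot: [0.27, 0.963, 0.0, -0.0]
contact_force: [-0.0, 0.7, -0.4]
grip_width: -0.003
```

Call:
servo_tool([
  [[0,0,-0.17],[0,0,0],1],
  [[0,0,-0.34],[0,0,0],1],
  [[0,0,-0.366],[0,0,0],1],
  [[0,0,-0.366],[0,0,0],1],
  [[0,0,-0.366],[0,0,0],1],
])

```text
t: 12.45
ee_pos: [470.9, 183.6, 114.3]
tcp_rot: [0.093, 0.996, 0.0, -0.0]
contact_force: [-0.5, -0.0, 0.0]
grip_width: -0.001
```

```bash
python3 go.py 473.5 184 43 2.963;python3 - <<'E'
from plant import env
from h import *
w=env.capture("wrist");cv2.imwrite("pics/w10.png",w["frame"])
E
```

```text
t 12.45 pos [470.9 183.6 114.3] F [-0.5 -0.   0. ] grip -0.001 q [ 0.21  0.26 -0.36  0.96  0.    0.4 ]
turn [ 0.0002 -0.0001 -0.0083] shift m [-0.0024  0.0009  0.0713]
```

View pics/w10.png

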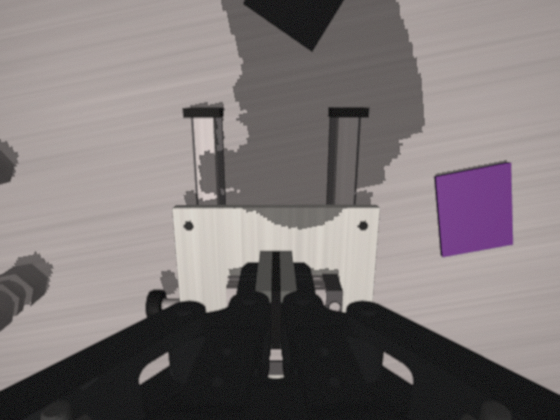

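Call:
servo_tool([
  [[0,0,-0.008],[0,0,0.035],1],
  [[0,0,-0.008],[0,0,0.06],1],
  [[0,0,-0.008],[0,0,0.071],1],
  [[0,0,-0.008],[-0.006,0,0.071],1],
  [[0,0,-0.008],[-0.012,0,0.071],1],
])

```text
t: 13.12
ee_pos: [484.2, 181.5, 44.3]
tcp_rot: [0.088, 0.996, 0.0, 0.001]
contact_force: [0.4, 0.2, 0.4]
grip_width: -0.0
```

Call:
servo_tool([
  [[0,0,0],[-0.005,0,0],1],
  [[0,0,0],[-0.01,0,0],1],
  [[0,0,0],[-0.013,0,0],1],
  [[0,0,0],[-0.0145,0,0],1],
  [[0,0,0],[-0.016,0,0],1],
])

```text
t: 13.75
ee_pos: [496.7, 178.8, 43.1]
tcp_rot: [0.088, 0.996, 0.0, -0.002]
contact_force: [-7.3, 2.0, 5.8]
grip_width: 0.0
```

```bash
python3 go.py 473.5 184 43 2.963
```

```text
t 13.75 pos [496.7 178.8  43.1] F [-7.3  2.   5.8] grip 0.0 q [ 0.19  0.37 -0.39  0.81  0.    0.37]
turn [ 0.0001 -0.0034  0.0022] shift m [0.0238 0.0011 0.0002]
```

Call:
servo_tool([
  [[0,0,0],[-0.001,0,0],1],
  [[0,0,0],[-0.002,0,0],1],
  [[0,0,0],[-0.003,0,0],1],
  [[0,0,0],[-0.004,0,0],1],
  [[0,0,0],[-0.004,0,0],1],
])

```text
t: 14.38
ee_pos: [497.8, 178.4, 42.7]
tcp_rot: [0.088, 0.996, 0.0, -0.004]
contact_force: [-10.7, 3.0, 8.6]
grip_width: -0.0
```

Call:
servo_tool([
  [[0,0,0],[-0.001,0,0],1],
  [[0,0,0],[-0.002,0,0],1],
  [[0,0,0],[-0.003,0,0],1],
  [[0,0,0],[-0.003,0,0],1],
  [[0,0,0],[-0.003,0,0],1],
])

```text
t: 15.0
ee_pos: [498.0, 178.2, 42.4]
tcp_rot: [0.087, 0.996, 0.0, -0.006]
contact_force: [-17.1, 4.1, 13.4]
grip_width: 0.0
```

Call:
servo_tool([
  [[0,0,0],[0.01,0,0],1],
  [[0,0,0],[0.026,0,0],1],
  [[0,0,0],[0.045,0,-0.02],1],
  [[0,0,0],[0.07,0,-0.06],1],
  [[0,0,0],[0.09,0,-0.08],1],
])

```text
t: 15.62
ee_pos: [416.5, 193.4, 125.0]
tcp_rot: [0.088, 0.996, 0.0, 0.001]
contact_force: [-0.1, 0.3, 0.1]
grip_width: -0.003
```

```bash
python3 - <<'E'
from plant import env
from h import *
print(env.sense()["t"])
w=env.capture("wrist");cv2.imwrite("pics/w11.png",w["frame"])
s=env.capture("scene");a=s["frame"][200:280,335:415]
t=env.capture("top");b=t["frame"][170:250,165:245]
pickle.dump(t,open("t11.pkl","wb"))
cv2.imwrite("pics/s11.png",np.hstack([cv2.resize(x,None,fx=5,fy=5,interpolation=cv2.INTER_CUBIC) for x in (a,b)]))
E
python3 go.py 473 184 120 2.963
```

```text
15.625
t 15.78 pos [417.  193.5 124.3] F [ 1.  -0.8 -0.3] grip 0.0 q [ 0.26  0.16 -0.45  0.95 -0.    0.44]
turn [0.0012 0.0031 0.0026] shift m [-0.0568  0.0005  0.0045]
```

View pics/w11.png

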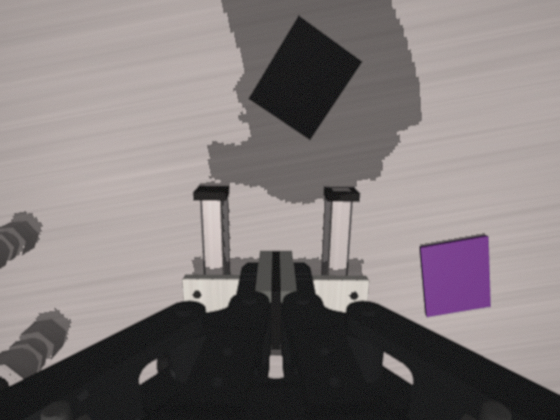

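View pics/s11.png

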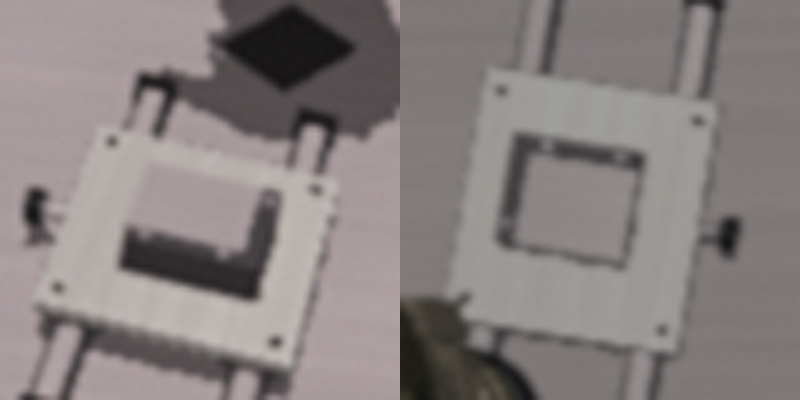

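All edges are clean and parallel to the fences in both views (top crop, stack 520–635 × 155–265). Now to the lid, opening the jaws on the way.

```bash
python3 go.py 502 -220 215 1.57
```

```text
t 15.78 pos [417.  193.5 124.3] F [ 1.  -0.8 -0.3] grip 0.0 q [ 0.26  0.16 -0.45  0.95 -0.    0.44]
turn [0.0032 0.0017 1.3956] shift m [-0.1564 -0.3921 -0.0906]
```

Call:
servo_tool([
  [[0,0,0.1],[0,-0.02,-0.05],1],
  [[0,0,0.27],[-0.02,-0.06,-0.09],1],
  [[0,0,0.44],[-0.04,-0.11,-0.09],0],
  [[0,0,0.6],[-0.06,-0.16,-0.09],0],
  [[0,0,0.75],[-0.08,-0.21,-0.09],0],
])

```text
t: 16.4
ee_pos: [459.3, -29.9, 212.4]
tcp_rot: [0.449, 0.893, -0.0, 0.0]
contact_force: [0.3, 0.6, -0.6]
grip_width: 0.642
```

```bash
python3 go.py 502 -220 215 1.57
```

```text
t 16.4 pos [459.3 -29.9 212.4] F [ 0.3  0.6 -0.6] grip 0.642 q [-0.24  0.1  -0.29  1.17 -0.    0.69]
turn [2.000e-04 3.000e-04 6.394e-01] shift m [-0.1781 -0.079  -0.0026]
```

Call:
servo_tool([
  [[0,0,0.17],[-0.045,-0.02,-0.003],0],
  [[0,0,0.33],[-0.09,-0.04,-0.003],0],
  [[0,0,0.5],[-0.135,-0.06,-0.003],0],
  [[0,0,0.64],[-0.178,-0.079,-0.003],0],
  [[0,0,0.64],[-0.178,-0.079,-0.003],0],
])

```text
t: 17.02
ee_pos: [503.0, -221.3, 214.3]
tcp_rot: [0.707, 0.707, -0.0, -0.0]
contact_force: [0.5, 1.6, -0.7]
grip_width: 0.997
```

```bash
python3 go.py 502 -220 138 1.57;python3 - <<'E'
from plant import env
from h import *
w=env.capture("wrist");pickle.dump(w,open("w12.pkl","wb"));cv2.imwrite("pics/w12.png",w["frame"])
E
```

```text
t 17.02 pos [ 503.  -221.3  214.3] F [ 0.5  1.6 -0.7] grip 0.997 q [-0.56  0.27 -0.08  1.22 -0.    1.01]
turn [-0.0006  0.0003 -0.0003] shift m [ 0.0013 -0.0009  0.0763]
```

View pics/w12.png

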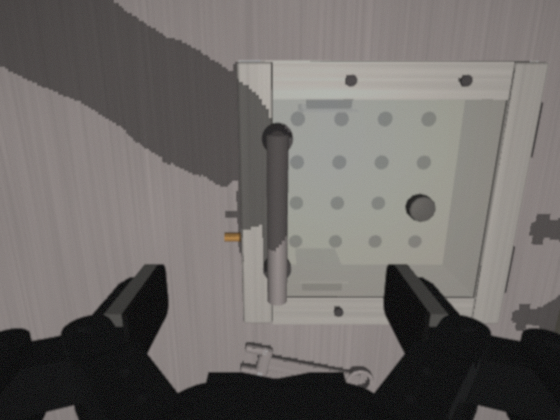

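The wrist view shows the bar running vertically from (277,130) to (277,303), between the open jaws.

Run:
```python
from h import *
w=pickle.load(open("w12.pkl","rb"))
print(ray(w,[(277.5,131),(277.5,303)],147).round(1))
print(ray(w,[(238,62),(245,322),(545,62),(497,322)],110).round(1))
print(proj(w,[[502.5,-220,146],[503,-221.3,206]]))
```

```text
[[ 504.6 -166.3  147. ]
 [ 504.8 -270.3  147. ]]
[[ 480.8 -128.   110. ]
 [ 481.  -308.3  110. ]
 [ 666.8 -127.9  110. ]
 [ 667.9 -308.2  110. ]]
[[273.64772767 225.10062193]
 [274.12684398 274.29208875]]
```

Call:
servo_tool([
  [[0,0,0],[0.003,0.0015,0.03],0],
  [[0,0,0],[0.003,0.0015,0.055],0],
  [[0,0,0],[0.003,0.0015,0.07],0],
  [[0,0,0],[0.003,0.0015,0.076],0],
  [[0,0,0],[0.003,0.0015,0.076],0],
])

```text
t: 17.7
ee_pos: [503.9, -214.2, 140.3]
tcp_rot: [0.705, 0.709, 0.0, -0.0]
contact_force: [-0.5, -0.3, 0.3]
grip_width: 1.002
```

```bash
python3 go.py 504.5 -218 138 1.57;python3 - <<'E'
from plant import env
from h import *
w=env.capture("wrist");s=env.capture("scene")
a=w["frame"];b=cv2.resize(s["frame"][150:290,150:290],None,fx=3,fy=3)
cv2.imwrite("pics/w13.png",cv2.resize(np.hstack([a,b]),None,fx=.8,fy=.8))
E
```

```text
t 17.7 pos [ 503.9 -214.2  140.3] F [-0.5 -0.3  0.3] grip 1.002 q [-0.55  0.31 -0.21  1.05  0.    1.02]
turn [ 0.     -0.0001  0.0054] shift m [-0.0038  0.0006  0.0023]
```

View pics/w13.png

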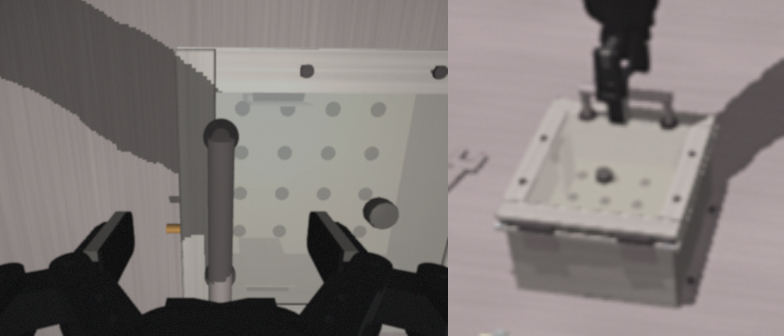

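Call:
servo_tool([
  [[0,0,0.005],[-0.003,0.0005,0.003],0.3],
  [[0,0,0.005],[-0.003,0.0005,0.003],0.6],
  [[0,0,0.005],[-0.003,0.0005,0.003],1],
  [[0,0,0.005],[-0.003,0.0005,0.003],1],
  [[0,0,0.005],[-0.003,0.0005,0.003],1],
], grip_force=60)

```text
t: 18.42
ee_pos: [503.8, -217.5, 137.5]
tcp_rot: [0.708, 0.707, -0.0, -0.0]
contact_force: [-3.3, -0.6, 3.0]
grip_width: 0.116
```

```bash
python3 go.py 504.5 -218 138 1.57;python3 - <<'E'
from plant import env
from h import *
w=env.capture("wrist");s=env.capture("scene")
a=w["frame"];b=cv2.resize(s["frame"][150:290,150:290],None,fx=3,fy=3)
cv2.imwrite("pics/w14.png",cv2.resize(np.hstack([a,b]),None,fx=.8,fy=.8))
E
```

```text
t 18.43 pos [ 503.8 -217.5  137.5] F [-3.3 -0.6  3. ] grip 0.116 q [-0.55  0.32 -0.21  1.04 -0.    1.02]
turn [-0.0009  0.0002 -0.0005] shift m [-0.0005  0.0007 -0.0005]
```

View pics/w14.png

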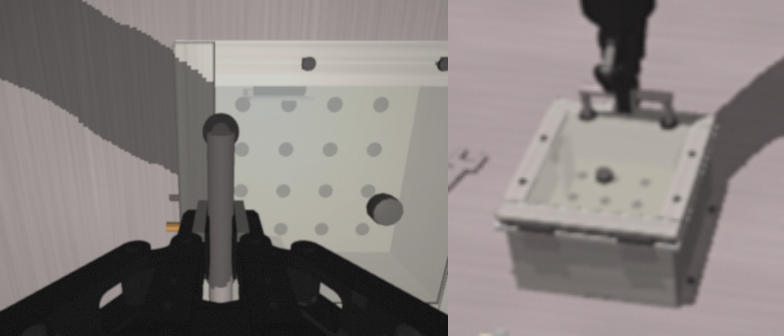

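Bar is gripped (opening ≈10–12 mm). Breaking the seal slowly along the lid's arc.

Call:
servo_tool([
  [[0.006,0,0],[0,0.0002,-0.001],1],
  [[0.012,0,0],[0,0.0004,-0.002],1],
  [[0.018,0,0],[0,0.0007,-0.003],1],
  [[0.024,0,0],[0,0.001,-0.004],1],
  [[0.03,0,0],[0,0.0012,-0.005],1],
])

```text
t: 19.15
ee_pos: [504.3, -217.4, 140.3]
tcp_rot: [0.708, 0.706, -0.012, -0.012]
contact_force: [-3.3, -3.5, -11.3]
grip_width: 0.121
```

```bash
python3 go.py 504.5 -218 138 1.57 0.03
```

```text
t 19.15 pos [ 504.3 -217.4  140.3] F [ -3.3  -3.5 -11.3] grip 0.121 q [-0.54  0.34 -0.17  1.09 -0.02  1.03]
turn [-0.004  -0.0009 -0.0006] shift m [-0.0006  0.0003  0.0023]
```

Call:
servo_tool([
  [[0.006,0,0],[0,0.0003,-0.001],1],
  [[0.012,0,0],[0,0.0006,-0.002],1],
  [[0.018,0,0],[0,0.0008,-0.003],1],
  [[0.024,0,0],[0,0.0011,-0.004],1],
  [[0.03,0,0],[0,0.0013,-0.005],1],
])

```text
t: 19.77
ee_pos: [505.9, -217.5, 146.0]
tcp_rot: [0.707, 0.706, -0.022, -0.023]
contact_force: [-5.1, -3.2, -6.0]
grip_width: 0.118
```

Call:
servo_tool([
  [[0.006,0,0],[0,0.0003,-0.001],1],
  [[0.012,0,0],[0,0.0006,-0.002],1],
  [[0.018,0,0],[0,0.0009,-0.003],1],
  [[0.024,0,0],[0,0.0012,-0.004],1],
  [[0.03,0,0],[0,0.0015,-0.005],1],
])

```text
t: 20.4
ee_pos: [507.4, -217.5, 151.2]
tcp_rot: [0.707, 0.706, -0.033, -0.033]
contact_force: [-6.1, -2.6, -3.8]
grip_width: 0.117
```

```bash
python3 go.py 504.5 -218 138 1.57 0.09;python3 - <<'E'
from plant import env
from h import *
w=env.capture("wrist");s=env.capture("scene")
a=w["frame"];b=cv2.resize(s["frame"][150:290,150:290],None,fx=3,fy=3)
cv2.imwrite("pics/w15.png",cv2.resize(np.hstack([a,b]),None,fx=.8,fy=.8))
E
```

```text
t 20.4 pos [ 507.4 -217.5  151.2] F [-6.1 -2.6 -3.8] grip 0.117 q [-0.53  0.38 -0.09  1.18 -0.05  1.05]
turn [-0.0038 -0.0006 -0.0005] shift m [-0.0005 -0.0017  0.0134]
```

View pics/w15.png

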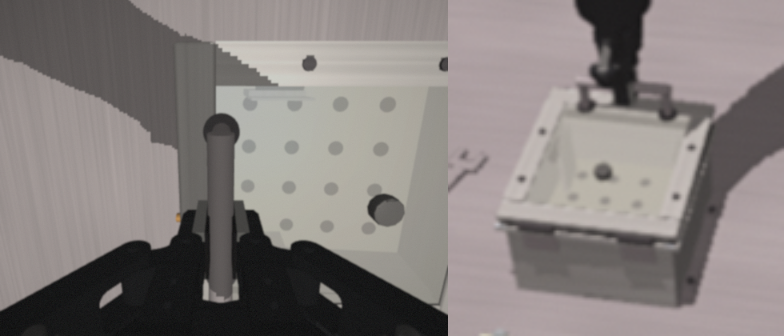

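Call:
servo_tool([
  [[0.014,0,0],[0,0.0009,-0.0025],1],
  [[0.028,0,0],[0,0.0018,-0.005],1],
  [[0.042,0,0],[0,0.0027,-0.0075],1],
  [[0.056,0,0],[0,0.0036,-0.01],1],
  [[0.07,0,0],[0,0.0045,-0.0125],1],
])

```text
t: 21.12
ee_pos: [511.9, -217.5, 163.3]
tcp_rot: [0.705, 0.704, -0.059, -0.059]
contact_force: [-9.7, -2.7, -3.4]
grip_width: 0.116
```

Call:
servo_tool([
  [[0,0,0],[0,0,0],1],
  [[0,0,0],[0,0,0],1],
  [[0,0,0],[0,0,0],1],
  [[0,0,0],[0,0,0],1],
  [[0,0,0],[0,0,0],1],
])

```text
t: 21.75
ee_pos: [512.1, -217.5, 163.8]
tcp_rot: [0.705, 0.704, -0.058, -0.058]
contact_force: [-9.0, -3.5, -1.8]
grip_width: 0.115
```

```bash
python3 go.py 504.5 -218 138 1.57 0.16;python3 - <<'E'
from plant import env
from h import *
s=env.capture("scene");t=env.capture("top")
print(env.sense()["qd"].round(4))
a=cv2.resize(s["frame"][150:280,140:280],(430,400),interpolation=cv2.INTER_CUBIC);b=cv2.resize(t["frame"][170:250,160:240],(360,400),interpolation=cv2.INTER_CUBIC)
cv2.imwrite("pics/s16.png",np.hstack([a,b]));cv2.imwrite("pics/s16f.png",s["frame"]);cv2.imwrite("pics/t16f.png",t["frame"])
for n in ["lid_bar"]:
  for d in env.cut_out(n,s)[:2]: print(d["p"],d["extent"])
E
```

```text
t 21.75 pos [ 512.1 -217.5  163.8] F [-9.  -3.5 -1.8] grip 0.115 q [-0.5   0.44  0.02  1.3  -0.08  1.07]
turn [-0.0053 -0.0004 -0.0006] shift m [-0.0005 -0.0032  0.0267]
[ 0.0011  0.0027 -0.0008 -0.0015  0.0005 -0.0002]
0.79 [167.7, 178.3, 257.5, 251.7]
```

View pics/s16.png

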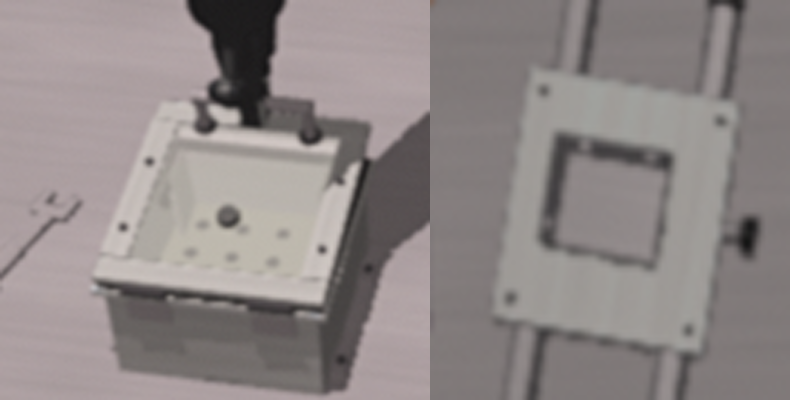

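View pics/t16f.png

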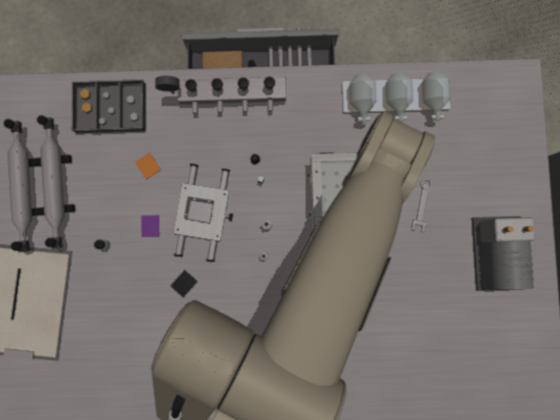

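Run:
```python
from plant import env
from h import *
s=env.capture("scene"); f=cv2.resize(s["frame"][150:290,140:290],None,fx=4,fy=4,interpolation=cv2.INTER_CUBIC)
for th,col in [(0,(0,0,255)),(.164,(0,255,0))]:
    c,n=np.cos(th),np.sin(th); P=[]
    for vx,vz,y in [(-190,10,-126),(0,10,-126),(0,10,-311),(-190,10,-311)]:
        P.append([669.5+vx*c+vz*n,y,100-vx*n+vz*c])
    q=((proj(s,P)-[140,150])*4).astype(int); cv2.polylines(f,[q.reshape(-1,1,2)],True,col,1)
cv2.imwrite("pics/s17.png",f); x=env.sense(); print(x["t"],x["ee_pos"],x["contact_force"],x["grip_width"])
```

```text
21.95 [ 512.06926438 -217.47683096  163.75419047] [-9.98827572 -3.42003319 -1.23013401] 0.11893844713412483
```

View pics/s17.png

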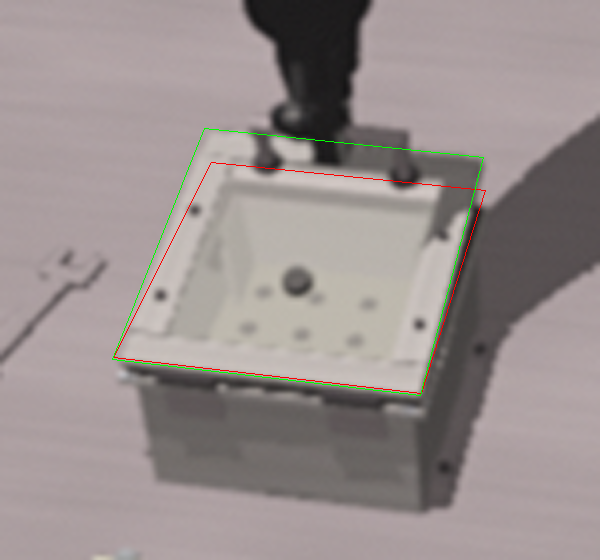

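The 0.164 rad outline (green) matches the raised lid frame, and the pose is steady. Handing in.

Run:
```python
from plant import env
print(env.sign_off()); print(env.sense()["ee_pos"],env.sense()["t"])
```

```text
the job is handed in; nothing more can be done
None
the job is handed in; nothing more can be done
```

I tapped the stack home, broke the lid free of its seal, and handed the job in at about 22 s while still holding the lid. No verdict came back.

- **Plates:** With the lid shut I pushed the stack with closed fingers toward +x, then +y, then +x again, ending at about 17 N each way. In the top and wrist views afterwards the edges sat flush and parallel to both fences. The lower plates show only at their edges in those views, so I judged them by the flush edges.
- **Lid:** I gripped the bar at 60 N and eased it up along its arc. The downward pull read about 11 N at 2.8 mm of rise and had dropped by the next reading, and the lid did not jump.
- **Held position:** The bar rose about 26 mm, which is roughly 0.164 rad or 31 mm at the front edge. A lid outline drawn at that angle matches the last scene picture, and the arm pose held steady over the last readings.
- **Sideways load:** A steady sideways force of about 10 N remained at the bar when I handed in. The vertical force read only 1–2 N, less than the 4–8 N expected to carry the lid.
- **Bystanders:** I saw no sign that any had moved in the last pictures, though I did not measure their positions again.
- **Position estimates:** The stage position differed by up to about 8 mm between the cameras at first. I used the close wrist view, and the points where the pushes stopped agreed with it.

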